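# Put the paint markers away flat in their colour trays

## Task

Fabric paint markers must be stored lying down. Pull the red marker and the blue marker up out of the metal stand and lay each one flat on the floor of the tray of its own colour; set them down, do not drop them from a height. Leave the green marker standing in its tube, the stand upright where it is, and do not disturb the mug, the tape roll or the ink jar.

Things in the scene. Friction and masses are not known exactly. Their poses are not given: they have to be found in the camera images.
- stand: Loose metal stand, 0.8 kg: base plate 60 (x) by 175 (y) by 8 mm with three upright open tubes in a row along its y, at y = -55, 0, +55 mm; tubes 34 mm outside, 28 mm inside diameter, rim 93 mm and inner floor 12 mm above the bench. Origin at the centre of the underside, z up. Which marker is in which tube varies.
- red_marker: Round marker, 140 mm long, 30 g: the upper 55 mm is a red cap 20 mm in diameter, the rest a white barrel 18 mm in diameter with a red band near the foot. Origin at mid length; +z along its axis to the cap (foot at -70 mm, cap top at +70 mm). Starts loose in a tube of the stand, cap up, cap top 152 mm above the bench, 59 mm above the tube's rim.
- blue_marker: Round marker, 140 mm long, 30 g: the upper 55 mm is a blue cap 20 mm in diameter, the rest a white barrel 18 mm in diameter with a blue band near the foot. Origin at mid length; +z along its axis to the cap (foot at -70 mm, cap top at +70 mm). Starts loose in a tube of the stand, cap up, cap top 152 mm above the bench, 59 mm above the tube's rim.
- green_marker: Round marker, 140 mm long, 30 g: the upper 55 mm is a green cap 20 mm in diameter, the rest a white barrel 18 mm in diameter with a green band near the foot. Origin at mid length; +z along its axis to the cap (foot at -70 mm, cap top at +70 mm). Starts loose in a tube of the stand, cap up, cap top 152 mm above the bench, 59 mm above the tube's rim. It stays there.
- red_tray: Open flat red tray fixed to the bench, outside 210 mm (its x) by 130 mm (its y) by 28 mm high, walls and floor 4 mm thick. Origin at the centre of its underside, z up.
- blue_tray: Open flat blue tray fixed to the bench, outside 210 mm (its x) by 130 mm (its y) by 28 mm high, walls and floor 4 mm thick. Origin at the centre of its underside, z up.
- mug: White ceramic mug, 80 mm in diameter, 95 mm high, handle on its +y side. Origin at the centre of the underside. Bystander.
- tape: Flat-lying orange roll of tape, 90 mm outside diameter, 25 mm high. Origin at the centre of the underside. Bystander.
- jar: Small amber ink jar with a black cap, 52 mm in diameter, 55 mm high. Origin at the centre of the underside. Bystander.
Not all that is in view belongs to the job. Leave any pink look-alike of the red_marker alone. What is shaped like the blue_marker but pink is not meant.

How it is judged (in metres and radians):
At the end, for the whole second after the job is handed in: Red and blue marker each lie at rest, level within 7 degrees, on the floor of the tray of their colour (centre at most 21 mm above its underside); stand upright and green marker standing in its tube, each within 30 mm of its start; mug, tape and jar within 30 mm of theirs (z of red_marker in the frame of red_tray between 0.004 and 0.021 m and x of red_marker in the frame of red_tray between -0.09 and 0.09 m and y of red_marker in the frame of red_tray between -0.06 and 0.06 m and angle between red_marker's own z axis and vertical between 1.45 and 1.69 rad and linear speed of each of red_marker, blue_marker below 0.03 m/s and z of blue_marker in the frame of blue_tray between 0.004 and 0.021 m and x of blue_marker in the frame of blue_tray between -0.09 and 0.09 m and y of blue_marker in the frame of blue_tray between -0.06 and 0.06 m and angle between blue_marker's own z axis and vertical between 1.45 and 1.69 rad and angle between stand's own z axis and vertical below 0.05 rad and distance of each of stand, green_marker, mug, tape, jar from where it was at the start of the episode below 0.03 m and angle between green_marker's own z axis and vertical below 0.2 rad and z of green_marker in the frame of stand below 0.09 m and horizontal distance between green_marker and stand below 0.075 m); the robot touches nothing.
It fails at once if the stand is tipped by more than about 14 degrees or shifted by more than 40 mm (angle between stand's own z axis and vertical above 0.25 rad or distance of stand from where it was at the start of the episode above 0.04 m).
It fails at once if the green marker is pulled out of its tube (raised more than 50 mm) (height (world z) of green_marker above 0.132 m).
It fails at once if the mug, the tape roll or the ink jar is pushed more than 30 mm or tipped over (distance of any of mug, tape, jar from where it was at the start of the episode above 0.03 m or angle between any of mug, tape, jar's own z axis and vertical above 0.5 rad).
It fails at once if a marker is dropped from a height or flung (it moves faster than 1.5 m/s) (linear speed of any of red_marker, blue_marker above 1.5 m/s).
It also fails if it takes over 64 s, if anything falls off the work surface, if the arm or the gripper's body presses on something with over 40 N, if the wrist force passes 120 N, or if a joint passes its speed limit or range.

## Robot

A 6-joint arm with a two-finger parallel gripper is mounted at the origin on the work surface. World frame = base frame: x ahead of the robot, y to its left, z up, the work surface at z = 0. Lengths are in m, angles in degrees, forces in N, time in s.
With the tool pointing down it reaches from about 0.35 to 0.875 m from the base axis. Payload 4.2 kg.
Tool frame: the origin (TCP) lies midway between the tips of the shut fingers; the grasp point (between the pads) lies 19 mm behind it; z points along the fingers, y is the line along which they close (so a half turn about z gives the same grasp; the last joint's range is limited). The gripper opens to 87 mm and grips with 3 to 60 N. Pads are 19 mm wide; open, the fingers measure 117 mm over their backs; the gripper's body (75 mm by 190 mm) begins 51 mm behind the grasp point.
Start: joints at [79.561, 22.042, 0.453, 0, -68.411, -14.817], TCP at [0.267, 0.565, 0.223] pointing down, gripper open.
Joint ranges: [-179.83, 179.83], [-69.29, 118.12], [-61.27, 80.66], [-181.25, 117.63], [-171.15, -9.14], [-177.46, 177.46]. Speed limits (degrees/s): [159.86, 159.86, 180, 180, 180, 180].

## Interface

Orientations are given as a 3x3 rotation matrix whose columns are the frame's x, y, z axes.
In Python, from station import * gives the robot as it stands.
- The arm moves only by the tool move_arm, never from a script. Its argument "targets" is text: rows parted by semicolons, each of 4 numbers parted by spaces: the shift along the world's x, y, z in units of 25 mm (1.0 is 25 mm), then the turn about the world's z in units of 5 degrees (1.0 is 5 degrees). In form: tx ty tz spin; .... A call has 1 to 10 rows; each row shifts and turns the commanded pose from where the row before left it; what a row does not reach is not made up. A row lasts 1/12 s, in which the tool goes at most 41.7 mm and 7.16 degrees, less where a joint would pass 70% of its speed; a pose out of reach is approached as far as the arm can. A call is refused whole if a number of a shift passes 1 or a number of a turn 1, either way. A call with a gripper value outside its range is refused whole. "gripper" is the finger opening in mm, from 0 to 87, set as the call begins (left out, the last holds). The fingers move at their own pace and stop on an object; the grip force is fixed at half the most. Time passes only in rows, so rows that do not move let the fingers close. It gives the time, the measured TCP pose, the force, the opening and the grip force at its end, in the units of the state.
- sense(): the state, without advancing time (a new reading comes with each control period).
- capture(name): name is "scene" or "top" or "wrist"; returns a dict with "image" (400x640x3 uint8, blue, green, red), "fx", "fy", "cx", "cy" (pixels), "D" ([k1, k2, p1, p2, k3] as OpenCV has them; the pictures are not rectified), "world_from_camera" (4x4, takes a point from camera to world coordinates); the wrist camera has in their place "hand_eye" (4x4, takes a point from camera to tool coordinates, whose origin is the TCP and whose axes are the flange's). Camera axes: x right, y up, looking along -z (the intrinsics and any distortion apply to the point x, -y, -z); pixel columns grow to the right and rows downward; lengths in m; the calibration is good to about 2 mm. A picture is of the moment at which its call begins: read the wrist's pose just before it. There is no depth.
- finish_job(): hands the job in; it is judged then, once.
The state is a dict: "time_s": time; "joints": joint angles; "joint_velocities": joint speeds; "effort": joint torques, N m; "tcp_pos": TCP position; "ee_rot": TCP orientation; "wrist_force": force on the tool from outside, world axes, zero at the start; "moment": the same for the moment, N m; "gripper_width": opening from 0.0 (shut) to 1.0 (fully open); "gripper_force": force on a finger pad.
Only numpy, scipy, OpenCV 4.12 (cv2) and the standard library are available. Lean on these libraries where they do the work, as an engineer would, in place of code of your own. Each camera call takes 0.05 s, during which the arm holds its last target. There are 200 camera calls.

## Working session

There is one attempt and no reset: what is moved stays moved. The work goes in short steps, Python scripts to look and compute and a tool call to move; the robot and the scene stay as the last step left them, time stands still between calls to the robot, and variables do not carry over. Pictures are saved under pics/ and viewed, at most 10 in all, crops included, and the job is handed in when it is done.

Besides the shell and the picture viewer there is one more tool, called after "Call:" as name(argument=value, ...) on one line, values as JSON. move_arm: Moves the arm, as the interface text tells. Its arguments: {"type":"object","properties":{"targets":{"type":"string"},"gripper":{"type":"number"}},"required":["targets"]}

```bash
mkdir -p pics; cat > h.py <<'E'
import numpy as np, cv2
from station import *
def grab(n):
    s=sense(); c=capture(n); T=np.eye(4)
    if n=="wrist":
        T[:3,:3]=np.array(s["ee_rot"]).reshape(3,3); T[:3,3]=s["tcp_pos"]; T=T@np.array(c["hand_eye"])
    else: T=np.array(c["world_from_camera"])
    K=np.array([[c["fx"],0,c["cx"]],[0,c["fy"],c["cy"]],[0,0,1.]])
    return np.asarray(c["image"]),K,np.array(c["D"],float),T
def ray(uv,K,D,T):
    p=cv2.undistortPoints(np.array(uv,float).reshape(-1,1,2),K,D)[:,0]
    d=np.c_[p[:,0],-p[:,1],-np.ones(len(p))]@T[:3,:3].T
    return T[:3,3],d
def onplane(uv,z,K,D,T):
    o,d=ray(uv,K,D,T); return o+d*((z-o[2])/d[:,2])[:,None]
def proj(P,K,D,T):
    P=(np.atleast_2d(P)-T[:3,3])@T[:3,:3]; P=P*[1,-1,-1]
    return cv2.projectPoints(P,np.zeros(3),np.zeros(3),K,D)[0][:,0]
def two(a,b):
    (o1,d1),(o2,d2)=a,b; d1=d1[0];d2=d2[0]
    A=np.c_[d1,-d2]; t=np.linalg.lstsq(A,o2-o1,rcond=None)[0]
    p,q=o1+t[0]*d1,o2+t[1]*d2; return (p+q)/2,np.linalg.norm(p-q)
def blobs(img,lo,hi,amin=40):
    h=cv2.cvtColor(img,cv2.COLOR_BGR2HSV); H=h[...,0].astype(int)
    m=((H>=lo)&(H<=hi)) if lo<=hi else ((H>=lo)|(H<=hi))
    m=(m&(h[...,1]>110)&(h[...,2]>50)).astype(np.uint8)
    n,l,s,c=cv2.connectedComponentsWithStats(m)
    return [(s[i,4],c[i].round(1).tolist(),s[i,:4].tolist(),i,l) for i in range(1,n) if s[i,4]>=amin]
E
python3 - <<'E'
from h import *
for n in("scene","top"):
    im,K,D,T=grab(n); cv2.imwrite(f"pics/{n}0.png",im); print(n,K[0,0],T.round(3).tolist())
    for nm,lo,hi in(("red",172,6),("blue",100,130),("green",45,85),("pink",140,171)):
        for b in blobs(im,lo,hi): print(nm,b[:3])
s=sense();print(s["ee_rot"],s["time_s"])
E
```

```text
scene 507.4201630529286 [[-0.656, -0.537, 0.529, 1.113], [0.754, -0.461, 0.467, 0.49], [-0.007, 0.706, 0.708, 0.825], [0.0, 0.0, 0.0, 1.0]]
red (np.int32(3345), [255.4, 140.6], [210, 108, 91, 67])
red (np.int32(43), [322.2, 162.6], [319, 156, 7, 14])
red (np.int32(71), [362.6, 198.7], [359, 189, 9, 23])
red (np.int32(255), [319.2, 203.8], [314, 190, 11, 29])
red (np.int32(41), [361.0, 216.9], [358, 212, 7, 12])
blue (np.int32(58), [1.5, 7.2], [0, 0, 5, 15])
blue (np.int32(365), [111.3, 8.4], [99, 0, 24, 19])
blue (np.int32(197), [304.5, 4.1], [294, 0, 22, 11])
blue (np.int32(3170), [265.3, 56.6], [210, 29, 112, 57])
blue (np.int32(225), [306.0, 188.3], [301, 176, 11, 26])
blue (np.int32(6137), [469.9, 267.8], [417, 217, 106, 105])
green (np.int32(86), [18.2, 7.8], [12, 4, 14, 9])
green (np.int32(200), [292.3, 172.1], [288, 160, 9, 26])
pink (np.int32(47), [321.9, 155.1], [319, 150, 7, 13])
pink (np.int32(58), [321.5, 181.7], [319, 173, 6, 19])
pink (np.int32(135), [363.3, 191.7], [359, 174, 10, 39])
top 363.7010964772978 [[0.004, 0.997, -0.08, 0.463], [-1.0, 0.004, -0.005, -0.006], [-0.005, 0.08, 0.997, 1.042], [0.0, 0.0, 0.0, 1.0]]
red (np.int32(65), [305.7, 175.5], [302, 171, 8, 10])
red (np.int32(3632), [430.5, 237.3], [403, 198, 56, 80])
blue (np.int32(59), [638.2, 25.2], [636, 14, 4, 28])
blue (np.int32(59), [325.3, 182.4], [322, 178, 8, 10])
blue (np.int32(3550), [212.3, 235.0], [188, 196, 51, 78])
blue (np.int32(7096), [533.0, 350.9], [496, 302, 74, 98])
green (np.int32(50), [346.4, 189.3], [343, 186, 8, 8])
[[ 9.04355483e-01 -4.26779324e-01 -7.54379078e-04]
 [-4.26779977e-01 -9.04353593e-01 -1.85210839e-03]
 [ 1.08216137e-04  1.99691826e-03 -9.99998000e-01]] 0.1
```

View pics/scene0.png

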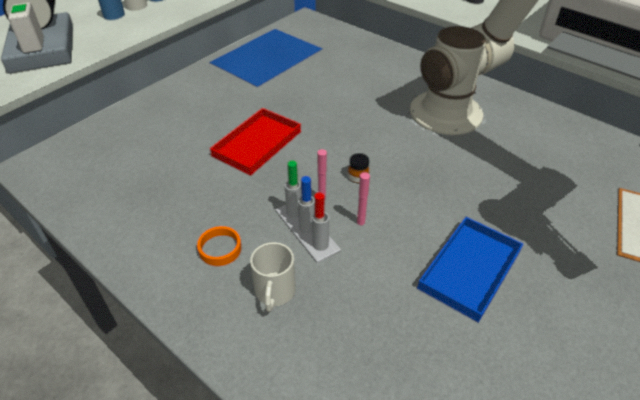

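View pics/top0.png

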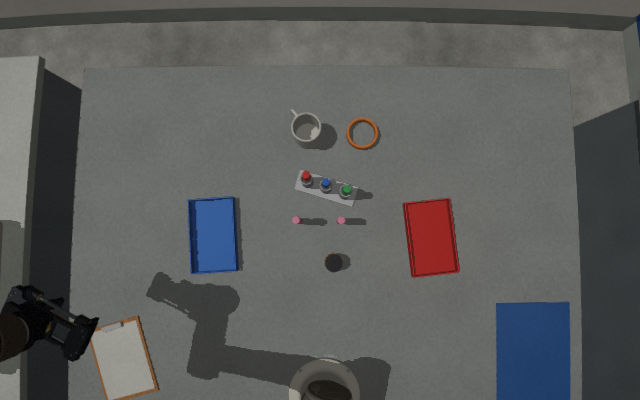

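The scene picture shows the red cap at (319,204), blue cap (306,188) and green cap (292,172) in the stand. The top view has them at (306,176), (325,182) and (346,189). Things that could be confused with them:
- Two pink sticks at scene (322,165) and (363,198), top (296,220) and (341,220): not meant.
- A flat blue mat at top (533,351): not the tray, which is at (212,235).

The markers I want are the red and blue caps in the tubes.

```bash
python3 - <<'E'
from h import *
S=grab("scene");Tp=grab("top")
def best(C,lo,hi,uv): return min(blobs(C[0],lo,hi),key=lambda b:np.hypot(*(np.array(b[1])-uv)))
for nm,lo,hi,us,ut in(("red",172,6,(319,204),(306,176)),("blue",100,130,(306,188),(325,182)),("green",45,85,(292,172),(346,189))):
    a=best(S,lo,hi,us);b=best(Tp,lo,hi,ut)
    P,e=two(ray(a[1],*S[1:]),ray(b[1],*Tp[1:])); print(nm,"2view",P.round(4),e.round(4))
    print("  scene@.124",onplane(a[1],.124,*S[1:]).round(4)," top@.145",onplane(b[1],.147,*Tp[1:]).round(4))
for nm,us,ut in(("pinkA",(322,153),(296,220)),("pinkB",(364,177),(341,220))):
    P,e=two(ray(us,*S[1:]),ray(ut,*Tp[1:])); print(nm,P.round(3),e.round(3))
for nm,lo,hi,ut in(("redtray",172,6,(430,237)),("bluetray",100,130,(212,235))):
    b=best(Tp,lo,hi,ut); pts=cv2.findContours((b[4]==b[3]).astype(np.uint8),0,2)[0][0][:,0]
    W=onplane(pts,.028,*Tp[1:])[:,:2].astype(np.float32); r=cv2.minAreaRect(W); print(nm,r,cv2.boxPoints(r).round(3).tolist())
for nm,us,ut in(("jar",(359,158),(334,262)),): print(nm,two(ray(us,*S[1:]),ray(ut,*Tp[1:])))
cr=cv2.resize(S[0][130:280,240:390],None,fx=4,fy=4,interpolation=cv2.INTER_CUBIC); cv2.imwrite("pics/crop.png",cr)
E
```

```text
red 2view [0.5921 0.0462 0.1513] 0.0008
  scene@.124 [[0.5712 0.0278 0.124 ]]  top@.145 [[0.5925 0.0468 0.147 ]]
blue 2view [ 0.5781 -0.0022  0.128 ] 0.0009
  scene@.124 [[ 0.5753 -0.0054  0.124 ]]  top@.145 [[ 0.5754 -0.0019  0.147 ]]
green 2view [ 0.5605 -0.0555  0.1271] 0.0006
  scene@.124 [[ 0.5582 -0.0582  0.124 ]]  top@.145 [[ 0.5582 -0.0542  0.147 ]]
pinkA [0.509 0.035 0.198] 0.083
pinkB [ 0.459 -0.003  0.084] 0.094
redtray ((0.4383147954940796, -0.2954989969730377), (0.20915217697620392, 0.13585877418518066), 6.506460666656494) [[0.3269999921321869, -0.23999999463558197], [0.34200000762939453, -0.375], [0.550000011920929, -0.35100001096725464], [0.5350000262260437, -0.2160000056028366]]
bluetray ((0.4423430263996124, 0.31416499614715576), (0.20923715829849243, 0.1355898380279541), 4.2264814376831055) [[0.3330000042915344, 0.37400001287460327], [0.34299999475479126, 0.23899999260902405], [0.5519999861717224, 0.2540000081062317], [0.5419999957084656, 0.3889999985694885]]
jar (array([ 0.37155527, -0.02496714,  0.06041141]), np.float64(0.0020273227250293432))
```

View pics/crop.png

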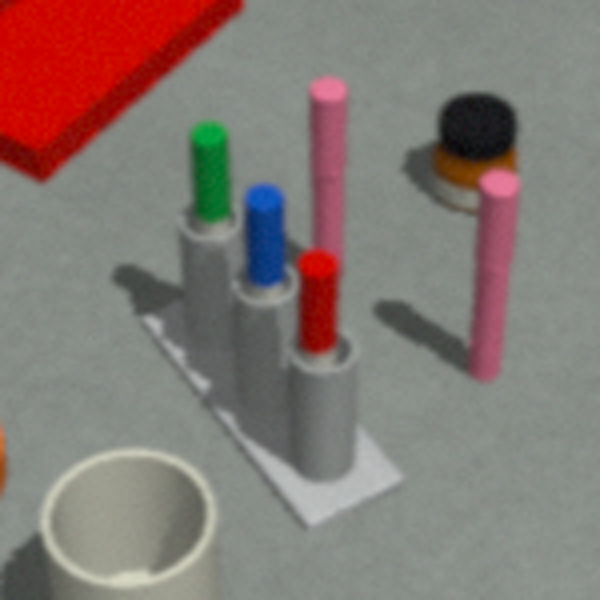

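The crop shows red, blue and green caps seated in tubes at crop (318,300), (265,235) and (210,172). The two pink sticks, (330,170) and (490,270), stand free nearer the robot. I'll check the red blob in the scene view, which gave an inconsistent ray, and re-pair the pinks.

```bash
python3 - <<'E'
from h import *
S=grab("scene");Tp=grab("top")
print([b[:3] for b in blobs(S[0],172,6) if 300<b[1][0]<335])
print("red direct",two(ray((319.2,203.8),*S[1:]),ray((305.7,175.5),*Tp[1:])))
print("red scene top face",onplane([(319.5,194)],.152,*S[1:]).round(4),onplane([(319.2,205)],.124,*S[1:]).round(4))
for nm,us,ut in(("pinkA",(322,153),(341,220)),("pinkB",(364.5,176),(296,220))):
    P,e=two(ray(us,*S[1:]),ray(ut,*Tp[1:])); print(nm,P.round(3),e.round(3))
    print(onplane([ut],.14,*Tp[1:]).round(3))
E
```

```text
[(np.int32(273), [319.4, 202.8], [314, 183, 11, 36])]
red direct (array([0.59527408, 0.0473678 , 0.12995771]), np.float64(0.0010659288471120054))
red scene top face [[0.5919 0.0445 0.152 ]] [[0.5936 0.0452 0.124 ]]
pinkA [ 0.483 -0.041  0.137] 0.001
[[ 0.483 -0.041  0.14 ]]
pinkB [0.483 0.07  0.137] 0.001
[[0.482 0.07  0.14 ]]
```

Call:
move_arm(targets="0.65 -1 0 -0.83;0.65 -1 0 -0.83;0.65 -1 0 -0.83;0.65 -1 0 -0.83;0.65 -1 0 -0.83;0.65 -1 0 -0.83;0.65 -1 0 -0.83;0.65 -1 0 -0.83;0.65 -1 0 -0.83;0.65 -1 0 -0.83", gripper=60)

```text
time_s: 1.13
tcp_pos: [0.4297, 0.3139, 0.2227]
ee_rot: [[0.392, -0.92, 0.0], [-0.92, -0.392, 0.0], [-0.0, -0.0, -1.0]]
wrist_force: [1.1, 0.1, 0.5]
gripper_width: 0.692
gripper_force: 0.0
```

Call:
move_arm(targets="0.65 -1 0 -0.83;0.65 -1 0 -0.83;0.65 -1 0 -0.83;0.65 -1 0 -0.83;0.65 -1 0 -0.83;0.65 -1 0 -0.83;0.65 -1 0 -0.83;0.65 -1 0 -0.83;0.65 -1 0 -0.83;0.65 -1 0 -0.83")

```text
time_s: 1.97
tcp_pos: [0.5922, 0.0639, 0.2226]
ee_rot: [[-0.317, -0.949, 0.0], [-0.949, 0.317, 0.0], [-0.0, 0.0, -1.0]]
wrist_force: [0.5, 0.9, 0.2]
gripper_width: 0.69
gripper_force: 0.0
```

```bash
python3 - <<'E'
from h import *
W=grab("wrist"); s=sense(); R=np.array(s["ee_rot"]); print(s["time_s"],np.round(s["tcp_pos"],4),np.round(s["joints"],1),"yaw_y",np.degrees(np.arctan2(R[1,1],R[0,1])).round(2),s["gripper_width"])
cv2.imwrite("pics/w1.png",W[0])
for nm,lo,hi in(("red",172,6),("blue",100,130),("green",45,85)):
    for b in blobs(W[0],lo,hi,150): print(nm,b[:3],onplane([b[1]],.13,*W[1:]).round(4))
E
```

```text
2.0167 [0.5944 0.0604 0.2222] [ 21.4  19.4  -3.7   0.1 -67.  -40.2] yaw_y 161.19 0.6880349961384813
red (np.int32(665), [307.8, 183.8], [295, 167, 25, 34]) [[0.5947 0.0488 0.13  ]]
blue (np.int32(532), [308.0, 119.1], [296, 106, 25, 27]) [[ 0.5771 -0.0022  0.13  ]]
green (np.int32(874), [307.7, 44.3], [294, 25, 27, 41]) [[ 0.559  -0.0557  0.13  ]]
```

View pics/w1.png

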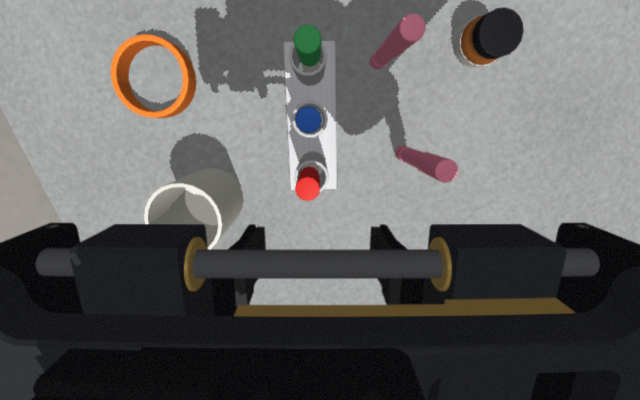

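The wrist view shows red at (308,184), blue (308,119) and green (308,44). They line up in one column, so the fingers close across the row as wanted.

Call:
move_arm(targets="0 -0.25 -0.5 0;0 -0.25 -0.5 0;0 0 -0.6 0;0 0 -0.6 0;0 0 -0.6 0;0 0 -0.6 0;0 0 -0.6 0;0 0 -0.6 0;0 0 0 0;0 0 0 0")

```text
time_s: 2.85
tcp_pos: [0.5912, 0.0527, 0.107]
ee_rot: [[-0.313, -0.95, -0.002], [-0.95, 0.313, -0.001], [0.001, 0.001, -1.0]]
wrist_force: [0.2, 0.3, 0.2]
gripper_width: 0.691
gripper_force: 0.0
```

```bash
python3 - <<'E'
from h import *
s=sense(); print(np.round(s["tcp_pos"],4),np.round(s["wrist_force"],1))
W=grab("wrist"); cv2.imwrite("pics/w2.png",W[0])
for nm,lo,hi in(("red",172,6),("blue",100,130)):
    for b in blobs(W[0],lo,hi,150): print(nm,b[:3],onplane([b[1]],.14,*W[1:]).round(4))
S=grab("scene");print([b[:3] for b in blobs(S[0],172,6) if 300<b[1][0]<335])
print("tcp+19 proj in wrist",proj(np.array(s["tcp_pos"])+[0,0,.019],*W[1:]),proj(np.array(s["tcp_pos"])+[0,0,.049],*W[1:]))
E
```

```text
[0.5912 0.0527 0.107 ] [0.2 0.3 0.2]
red (np.int32(1090), [307.8, 233.9], [288, 215, 38, 35]) [[0.5893 0.0358 0.14  ]]
red (np.int32(489), [304.8, 284.0], [285, 278, 41, 16]) [[0.5989 0.0596 0.14  ]]
blue (np.int32(1980), [306.9, 148.0], [282, 123, 50, 51]) [[ 0.5772 -0.0012  0.14  ]]
[(np.int32(201), [319.7, 206.8], [314, 195, 12, 24])]
tcp+19 proj in wrist [[315.46015679 254.25503905]] [[315.19521919 284.8541335 ]]
```

Call:
move_arm(targets="0.12 -0.14 -0.16 0;0 0 0 0;0 0 0 0")

```text
time_s: 3.2
tcp_pos: [0.5949, 0.0491, 0.1039]
ee_rot: [[-0.314, -0.95, 0.001], [-0.95, 0.314, 0.0], [-0.0, -0.001, -1.0]]
wrist_force: [-0.6, 0.1, -0.3]
gripper_width: 0.69
gripper_force: 0.0
```

Call:
move_arm(targets="0 0 0 0;0 0 0 0;0 0 0 0;0 0 0 0;0 0 0 0;0 0 0 0;0 0 0 0;0 0 0 0", gripper=0)

```text
time_s: 3.87
tcp_pos: [0.5946, 0.0493, 0.1035]
ee_rot: [[-0.313, -0.95, -0.0], [-0.95, 0.313, -0.0], [0.0, 0.0, -1.0]]
wrist_force: [-0.3, 0.5, -0.5]
gripper_width: 0.221
gripper_force: 30.0
```

Call:
move_arm(targets="0 0 0.4 0;0 0 0.6 0;0 0 0.8 0;0 0 0.8 0;0 0 0.8 0;0 0 0.8 0;0 0 0.8 0;0 0 0.8 0;0 0 0.6 0;0 0 0 0")

```text
time_s: 4.7
tcp_pos: [0.5964, 0.0494, 0.2684]
ee_rot: [[-0.313, -0.95, 0.008], [-0.95, 0.313, 0.001], [-0.004, -0.007, -1.0]]
wrist_force: [-0.8, 0.2, -0.0]
gripper_width: 0.224
gripper_force: 30.0
```

```bash
python3 - <<'E'
from h import *
s=sense(); print(np.round(s["tcp_pos"],4),s["gripper_width"],s["gripper_force"])
S=grab("scene"); Tp=grab("top")
cv2.imwrite("pics/s3.png",cv2.resize(S[0][60:260,220:420],None,fx=3,fy=3))
for nm,lo,hi in(("red",172,6),("blue",100,130),("green",45,85)):
    print(nm,[b[:3] for b in blobs(S[0],lo,hi,30) if 280<b[1][0]<400],[b[:3] for b in blobs(Tp[0],lo,hi,30) if 260<b[1][0]<360])
E
```

```text
[0.5964 0.0494 0.2684] 0.22410208246357036 29.999547892366536
red [(np.int32(67), [292.9, 124.2], [287, 121, 14, 9]), (np.int32(226), [321.2, 139.9], [317, 125, 9, 29]), (np.int32(30), [362.4, 174.9], [359, 172, 9, 10]), (np.int32(53), [319.1, 180.2], [314, 177, 11, 7]), (np.int32(48), [364.5, 185.9], [360, 177, 9, 17]), (np.int32(36), [321.2, 194.8], [319, 190, 6, 10]), (np.int32(54), [362.1, 201.7], [360, 193, 7, 19]), (np.int32(31), [360.9, 217.6], [358, 213, 7, 10])] []
blue [(np.int32(238), [305.9, 188.0], [301, 176, 11, 26])] [(np.int32(56), [325.4, 182.7], [322, 179, 8, 9])]
green [(np.int32(201), [292.4, 172.5], [288, 161, 10, 24])] [(np.int32(49), [346.3, 189.4], [343, 186, 8, 8])]
```

View pics/s3.png

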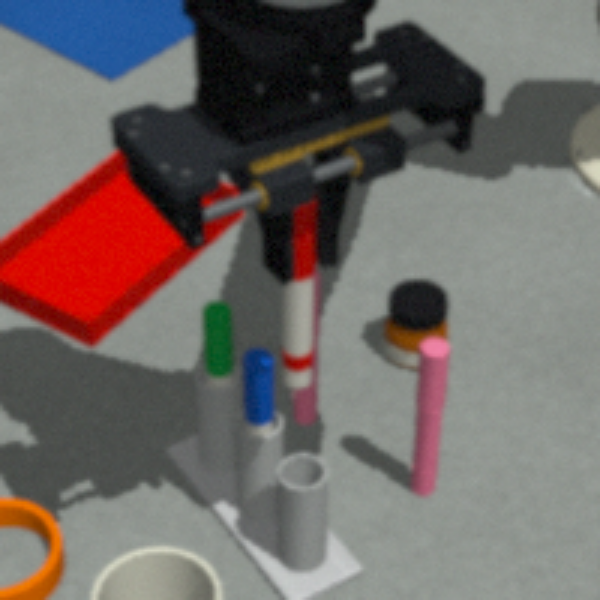

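Red is in the gripper with its tube empty. Blue and green have not moved. Next, over to the near end of the red tray.

Call:
move_arm(targets="-0.61 -0.89 0 -0.82;-0.61 -0.89 0 -0.82;-0.61 -0.89 0 -0.82;-0.61 -0.89 0 -0.82;-0.61 -0.89 0 -0.82;-0.61 -0.89 0 -0.82;-0.61 -0.89 0 -0.82;-0.61 -0.89 0 -0.82")

```text
time_s: 5.47
tcp_pos: [0.4707, -0.1296, 0.2619]
ee_rot: [[-0.78, -0.626, -0.003], [-0.626, 0.78, 0.0], [0.002, 0.002, -1.0]]
wrist_force: [0.6, -0.7, -0.7]
gripper_width: 0.221
gripper_force: 30.0
```

Call:
move_arm(targets="-0.61 -0.89 0 -0.82;-0.61 -0.89 0 -0.82;-0.61 -0.89 0 -0.82;-0.61 -0.89 0 -0.82;-0.61 -0.89 0 -0.82;-0.61 -0.89 0 -0.82;-0.61 -0.89 0 -0.82;-0.61 -0.89 0 -0.82;0 0 -0.5 0;0 0 -0.5 0")

```text
time_s: 6.3
tcp_pos: [0.3492, -0.3075, 0.2373]
ee_rot: [[-0.995, -0.104, -0.001], [-0.104, 0.995, 0.001], [0.001, 0.001, -1.0]]
wrist_force: [-0.5, -0.5, -0.4]
gripper_width: 0.219
gripper_force: 30.0
```

Call:
move_arm(targets="0 0 -0.8 0;0 0 -0.8 0;0 0 -0.8 0;0 0 -0.8 0;0 0 -0.8 0;0 0 -0.5 0;0 0 0 0;0 0 0 0")

```text
time_s: 6.97
tcp_pos: [0.3496, -0.3064, 0.1249]
ee_rot: [[-0.994, -0.107, -0.003], [-0.107, 0.994, 0.001], [0.003, 0.002, -1.0]]
wrist_force: [-0.2, -0.8, 0.6]
gripper_width: 0.223
gripper_force: 30.0
```

```bash
python3 - <<'E'
from h import *
s=sense(); R=np.array(s["ee_rot"]); p=np.array(s["tcp_pos"]); print(p.round(4),np.round(s["wrist_force"],1),np.degrees(np.arctan2(R[1,1],R[0,1])).round(2),np.round(s["joints"],0))
S=grab("scene");cv2.imwrite("pics/s4.png",cv2.resize(S[0][40:190,190:340],None,fx=4,fy=4,interpolation=cv2.INTER_CUBIC))
print(proj([p-[0,0,.0915]],*S[1:]))
E
```

```text
[ 0.3496 -0.3064  0.1249] [-0.2 -0.8  0.6] 96.15 [-21.  13. -29.   0. -48. -63.]
[[278.18344267 116.67108202]]
```

View pics/s4.png

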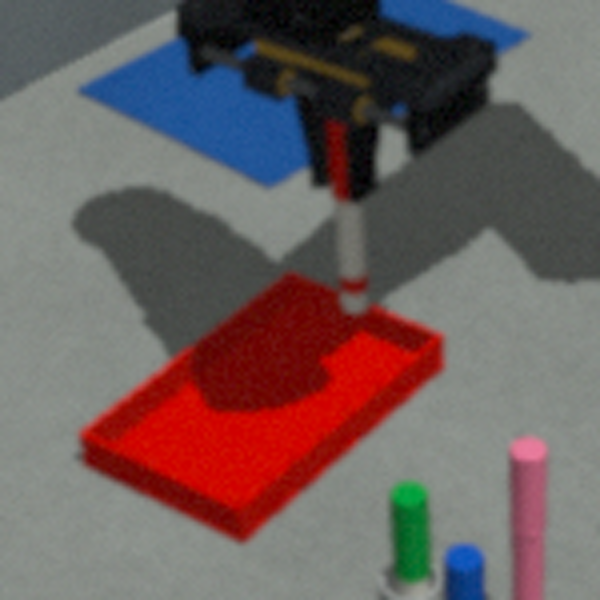

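Call:
move_arm(targets="0.24 0.03 0 0;0 0 0 0;0 0 -0.4 0;0 0 -0.4 0;0 0 -0.2 0;0 0 -0.1 0;0 0 -0.08 0;0 0 0 0;0 0 0 0")

```text
time_s: 7.77
tcp_pos: [0.3569, -0.3061, 0.0969]
ee_rot: [[-0.994, -0.107, 0.001], [-0.107, 0.994, -0.0], [-0.001, -0.0, -1.0]]
wrist_force: [0.5, -0.7, -0.5]
gripper_width: 0.225
gripper_force: 30.0
```

Call:
move_arm(targets="0 0 -0.08 0;0.38 0.04 0 0;0.38 0.04 0 0;0.38 0.04 -0.07 0;0.38 0.04 -0.07 0;0.36 0.04 -0.13 0;0.36 0.04 -0.13 0;0.33 0.04 -0.2 0;0.33 0.04 -0.2 0;0 0 0 0")

```text
time_s: 8.6
tcp_pos: [0.4368, -0.2997, 0.078]
ee_rot: [[-0.994, -0.11, 0.013], [-0.11, 0.994, -0.006], [-0.013, -0.007, -1.0]]
wrist_force: [5.0, 1.8, 13.1]
gripper_width: 0.217
gripper_force: 30.0
```

```bash
python3 - <<'E'
from h import *
s=sense(); p=np.array(s["tcp_pos"]); print(p.round(4),np.round(s["wrist_force"],1),np.round(s["moment"],2),s["gripper_width"],s["gripper_force"])
S=grab("scene");cv2.imwrite("pics/s5.png",cv2.resize(S[0][40:190,190:340],None,fx=4,fy=4,interpolation=cv2.INTER_CUBIC))
E
```

```text
[ 0.4368 -0.2997  0.078 ] [ 5.   1.8 13.1] [ 0.75 -1.22 -0.11] 0.21742636348820815 29.993160759804596
```

View pics/s5.png

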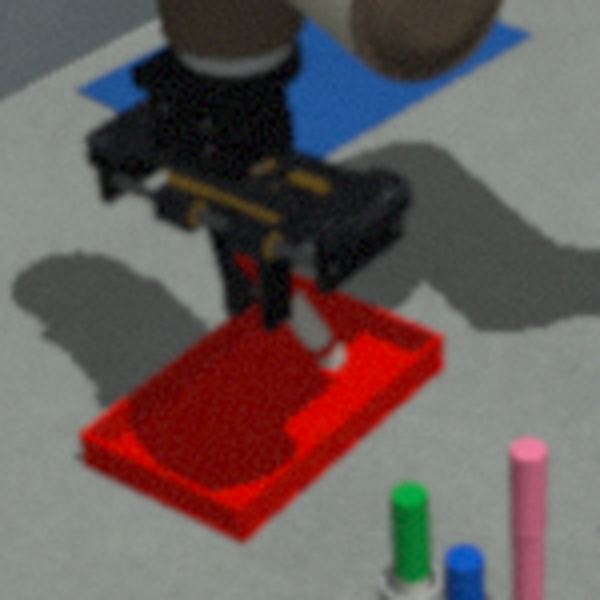

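It's pivoting in the grip, with its foot on the tray floor (crop (335,358)). I'll continue the arc.

Call:
move_arm(targets="0.3 0.03 -0.22 0;0.3 0.03 -0.22 0;0.25 0.03 -0.28 0;0.25 0.03 -0.28 0;0 0 0 0")

```text
time_s: 9.07
tcp_pos: [0.461, -0.2957, 0.0505]
ee_rot: [[-0.994, -0.11, 0.006], [-0.11, 0.994, -0.003], [-0.006, -0.003, -1.0]]
wrist_force: [2.0, -0.4, 5.0]
gripper_width: 0.216
gripper_force: 30.0
```

Call:
move_arm(targets="0.2 0.02 -0.33 0;0.2 0.02 -0.33 0;0.14 0.01 -0.35 0;0.14 0.01 -0.35 0;0.04 0 -0.2 0;0 0 0 0;0 0 0 0")

```text
time_s: 9.65
tcp_pos: [0.4729, -0.2931, 0.0094]
ee_rot: [[-0.994, -0.106, -0.004], [-0.107, 0.994, 0.001], [0.004, 0.002, -1.0]]
wrist_force: [0.3, -0.8, 1.0]
gripper_width: 0.221
gripper_force: 30.0
```

```bash
python3 - <<'E'
from h import *
s=sense(); p=np.array(s["tcp_pos"]); print(p.round(4),np.round(s["wrist_force"],1))
S=grab("scene");cv2.imwrite("pics/s6.png",cv2.resize(S[0][40:190,190:340],None,fx=4,fy=4,interpolation=cv2.INTER_CUBIC))
E
```

```text
[ 0.4729 -0.2931  0.0094] [ 0.3 -0.8  1. ]
```

View pics/s6.png

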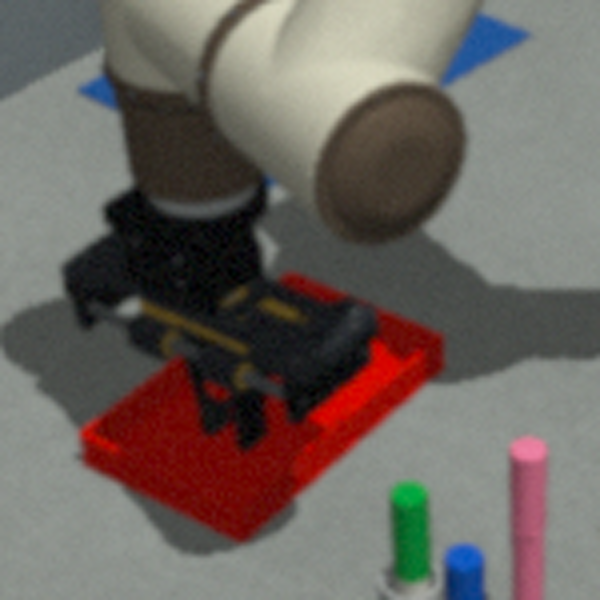

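The gripper hides the marker, but the force is near zero at the end of the arc. I'll open slightly, rise and look.

Call:
move_arm(targets="0 0 0 0;0 0 0 0;0 0 0 0;0 0 0 0;0 0 0.3 0;0 0 0.6 0;0 0 1 0;0 0 1 0;0 0 1 0;0 0 1 0", gripper=36)

```text
time_s: 10.53
tcp_pos: [0.4745, -0.2935, 0.135]
ee_rot: [[-0.994, -0.107, 0.001], [-0.107, 0.994, -0.0], [-0.001, -0.0, -1.0]]
wrist_force: [0.4, -0.4, -0.7]
gripper_width: 0.414
gripper_force: 0.0
```

Call:
move_arm(targets="0.25 0.7 1 0.82;0.25 0.7 1 0.82;0.25 0.7 1 0.82;0.25 0.7 0.6 0.82;0.25 0.7 0 0.82;0.25 0.7 0 0.82;0.25 0.7 0 0.82;0.25 0.7 0 0.82", gripper=60)

```text
time_s: 11.2
tcp_pos: [0.5246, -0.1526, 0.224]
ee_rot: [[-0.776, -0.631, 0.001], [-0.631, 0.776, 0.0], [-0.001, -0.001, -1.0]]
wrist_force: [0.1, -0.1, -0.1]
gripper_width: 0.685
gripper_force: 0.0
```

```bash
python3 - <<'E'
from h import *
s=sense(); p=np.array(s["tcp_pos"]); print(p.round(4),s["time_s"])
S=grab("scene");Tp=grab("top")
a=cv2.resize(S[0][90:190,200:320],None,fx=4,fy=4,interpolation=cv2.INTER_CUBIC);b=cv2.resize(Tp[0][190:290,395:475],None,fx=4,fy=4,interpolation=cv2.INTER_CUBIC)
cv2.imwrite("pics/s7.png",np.hstack([a,b]))
E
```

```text
[ 0.5246 -0.1526  0.224 ] 11.2
```

View pics/s7.png

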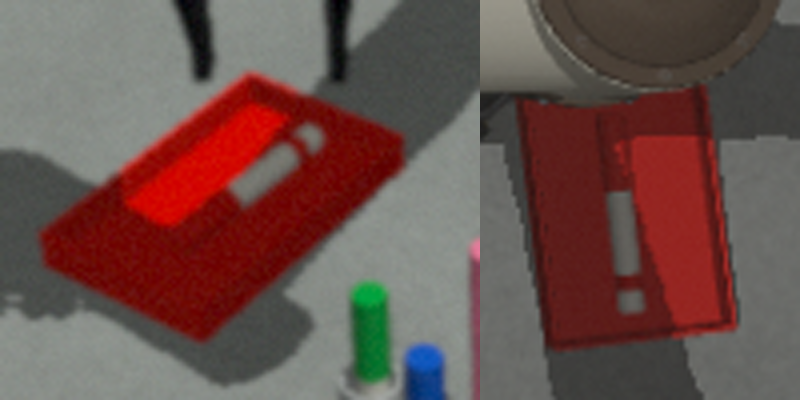

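The picture shows the red marker lying flat: white barrel and red band in the red tray (scene crop (280,165), top crop (625,240)). Now the blue one.

Call:
move_arm(targets="0.26 0.75 0 0.81;0.26 0.75 0 0.81;0.26 0.75 0 0.81;0.26 0.75 0 0.81;0.26 0.75 0 0.81;0.26 0.75 0 0.81;0.26 0.75 0 0.81;0.26 0.75 0 0.81;0 0 0 0;0 0 0 0")

```text
time_s: 12.13
tcp_pos: [0.5765, -0.0034, 0.2232]
ee_rot: [[-0.321, -0.947, -0.0], [-0.947, 0.321, -0.0], [0.0, 0.0, -1.0]]
wrist_force: [-0.4, -0.5, -0.3]
gripper_width: 0.691
gripper_force: 0.0
```

```bash
python3 - <<'E'
from h import *
s=sense(); p=np.array(s["tcp_pos"]);R=np.array(s["ee_rot"]); print(p.round(4),np.degrees(np.arctan2(R[1,1],R[0,1])).round(2))
W=grab("wrist")
for nm,lo,hi in(("blue",100,130),("green",45,85)):
    for b in blobs(W[0],lo,hi,150): print(nm,b[:3],onplane([b[1]],.13,*W[1:]).round(4))
S=grab("scene")
print([b[:3] for b in blobs(S[0],100,130) if 290<b[1][0]<320])
print(proj([[.577,-.002,z] for z in(.097,.13,.152)],*W[1:]).round(1).tolist())
E
```

```text
[ 0.5765 -0.0034  0.2232] 161.3
blue (np.int32(707), [316.7, 201.8], [305, 183, 24, 37]) [[ 0.5768 -0.0007  0.13  ]]
green (np.int32(488), [315.9, 137.1], [304, 124, 25, 27]) [[ 0.5596 -0.0536  0.13  ]]
[(np.int32(238), [305.7, 187.8], [301, 176, 11, 26])]
[[316.1, 191.7], [316.0, 200.5], [316.0, 207.6]]
```

Call:
move_arm(targets="0.02 0.06 -0.5 0;0 0 -0.7 0;0 0 -0.7 0;0 0 -0.7 0;0 0 -0.7 0;0 0 -0.7 0;0 0 -0.5 0;0 0 -0.29 0;0 0 0 0;0 0 0 0")

```text
time_s: 13.07
tcp_pos: [0.5773, -0.0027, 0.1037]
ee_rot: [[-0.321, -0.947, 0.0], [-0.947, 0.321, -0.0], [0.0, -0.0, -1.0]]
wrist_force: [0.5, -0.6, -0.0]
gripper_width: 0.687
gripper_force: 0.0
```

Call:
move_arm(targets="0 0 0 0;0 0 0 0;0 0 0 0;0 0 0 0;0 0 0 0;0 0 0 0;0 0 0 0;0 0 0 0", gripper=0)

```text
time_s: 13.73
tcp_pos: [0.5771, -0.002, 0.1034]
ee_rot: [[-0.32, -0.947, 0.0], [-0.947, 0.32, 0.0], [-0.0, -0.0, -1.0]]
wrist_force: [-0.0, 0.2, -0.1]
gripper_width: 0.225
gripper_force: 30.0
```

Call:
move_arm(targets="0 0 0.4 0;0 0 0.6 0;0 0 0.8 0;0 0 0.8 0;0 0 0.8 0;0 0 0.8 0;0 0 0.8 0;0 0 0.8 0;0 0 0.8 0;0 0 0 0")

```text
time_s: 14.57
tcp_pos: [0.5793, -0.002, 0.274]
ee_rot: [[-0.319, -0.948, 0.01], [-0.948, 0.319, 0.001], [-0.004, -0.009, -1.0]]
wrist_force: [0.2, -0.0, 0.2]
gripper_width: 0.222
gripper_force: 30.0
```

```bash
python3 - <<'E'
from h import *
s=sense(); print(np.round(s["tcp_pos"],4),np.round(s["joints"],0))
S=grab("scene"); Tp=grab("top")
for nm,lo,hi in(("blue",100,130),("green",45,85)):
    print(nm,[b[:3] for b in blobs(S[0],lo,hi,30) if 280<b[1][0]<400],[b[:3] for b in blobs(Tp[0],lo,hi,30) if 260<b[1][0]<360])
E
```

```text
[ 0.5793 -0.002   0.274 ] [ 16.  15.  -2.   0. -72. -35.]
blue [(np.int32(249), [305.0, 119.6], [300, 105, 11, 30]), (np.int32(40), [304.4, 161.4], [300, 159, 10, 6])] []
green [(np.int32(214), [292.2, 172.5], [288, 160, 10, 26])] [(np.int32(46), [346.4, 189.3], [343, 186, 8, 8])]
```

Call:
move_arm(targets="-0.48 0.7 0 -0.75;-0.48 0.7 0 -0.75;-0.48 0.7 0 -0.75;-0.48 0.7 0 -0.75;-0.48 0.7 0 -0.75;-0.48 0.7 0 -0.75;-0.48 0.7 0 -0.75;-0.48 0.7 0 -0.75;-0.48 0.7 0 -0.75")

```text
time_s: 15.42
tcp_pos: [0.4677, 0.1559, 0.267]
ee_rot: [[-0.794, -0.607, -0.003], [-0.607, 0.794, -0.001], [0.003, 0.001, -1.0]]
wrist_force: [0.4, 0.5, 0.0]
gripper_width: 0.225
gripper_force: 30.0
```

Call:
move_arm(targets="-0.48 0.7 0 -0.75;-0.48 0.7 0 -0.75;-0.48 0.7 0 -0.75;-0.48 0.7 0 -0.75;-0.48 0.7 0 -0.75;-0.48 0.7 0 -0.75;-0.48 0.7 0 -0.75;-0.48 0.7 0 -0.75;-0.48 0.7 0 -0.75;0 0 0 0")

```text
time_s: 16.25
tcp_pos: [0.3594, 0.3145, 0.267]
ee_rot: [[-0.998, -0.068, -0.002], [-0.068, 0.998, -0.001], [0.002, -0.001, -1.0]]
wrist_force: [-0.3, -0.6, -0.4]
gripper_width: 0.222
gripper_force: 30.0
```

Call:
move_arm(targets="0 0 -0.5 0;0 0 -0.8 0;0 0 -0.8 0;0 0 -0.8 0;0 0 -0.8 0;0 0 -0.8 0;0 0 -0.8 0;0 0 -0.5 0;0 0 0 0;0 0 0 0")

```text
time_s: 17.08
tcp_pos: [0.361, 0.3119, 0.1225]
ee_rot: [[-0.998, -0.067, -0.001], [-0.067, 0.998, -0.003], [0.002, -0.003, -1.0]]
wrist_force: [-0.9, -0.1, -1.0]
gripper_width: 0.222
gripper_force: 30.0
```

```bash
python3 - <<'E'
from h import *
s=sense(); R=np.array(s["ee_rot"]); p=np.array(s["tcp_pos"]); print(p.round(4),np.round(s["wrist_force"],1),np.degrees(np.arctan2(R[1,1],R[0,1])).round(2),np.round(s["joints"],0))
t=np.radians(4.2); d=p[:2]-[.442,.317]; print("tray xy",d@[np.cos(t),np.sin(t)],d@[-np.sin(t),np.cos(t)])
S=grab("scene")
for b in blobs(S[0],100,130,30):
    if b[1][0]>380: print(b[:3])
    if b[0]>4000:
        pts=cv2.findContours((b[4]==b[3]).astype(np.uint8),0,2)[0][0][:,0]
        print(cv2.minAreaRect(onplane(pts,.028,*S[1:])[:,:2].astype(np.float32)))
E
```

```text
[0.361  0.3119 0.1225] [-0.9 -0.1 -1. ] 93.86 [  60.   14.  -28.    0.  -49. -147.]
tray xy -0.08119581375063557 0.0008920444184046974
(np.int32(268), [503.9, 195.5], [496, 183, 17, 26])
(np.int32(6072), [469.8, 268.2], [417, 217, 106, 105])
((0.4506337642669678, 0.3174029588699341), (0.22807206213474274, 0.13223516941070557), 4.299211025238037)
```

Call:
move_arm(targets="0 0 -0.4 0;0 0 -0.3 0;0 0 -0.2 0;0 0 -0.1 0;0 0 -0.06 0;0 0 0 0;0 0 0 0")

```text
time_s: 17.72
tcp_pos: [0.3613, 0.3132, 0.0971]
ee_rot: [[-0.998, -0.067, 0.0], [-0.067, 0.998, 0.0], [-0.0, 0.0, -1.0]]
wrist_force: [-0.1, 0.6, -0.8]
gripper_width: 0.219
gripper_force: 30.0
```

Call:
move_arm(targets="0.38 0.03 -0.02 0;0.38 0.03 -0.02 0;0.38 0.03 -0.07 0;0.38 0.03 -0.07 0;0.36 0.03 -0.13 0;0.36 0.03 -0.13 0;0.33 0.02 -0.2 0;0.33 0.02 -0.2 0;0 0 0 0")

```text
time_s: 18.47
tcp_pos: [0.4402, 0.3213, 0.0796]
ee_rot: [[-0.998, -0.069, 0.01], [-0.069, 0.998, 0.006], [-0.01, 0.005, -1.0]]
wrist_force: [5.4, -1.2, 14.3]
gripper_width: 0.218
gripper_force: 29.8
```

Behaving the same as the red one did, so I'll continue the arc.

Call:
move_arm(targets="0.3 0.02 -0.22 0;0.3 0.02 -0.22 0;0.25 0.02 -0.28 0;0.25 0.02 -0.28 0;0 0 0 0")

```text
time_s: 18.88
tcp_pos: [0.4651, 0.3221, 0.0517]
ee_rot: [[-0.998, -0.066, 0.005], [-0.066, 0.998, 0.004], [-0.005, 0.004, -1.0]]
wrist_force: [0.9, 1.3, 2.9]
gripper_width: 0.219
gripper_force: 30.0
```

Call:
move_arm(targets="0.2 0.01 -0.33 0;0.2 0.01 -0.33 0;0.14 0.01 -0.35 0;0.14 0.01 -0.35 0;0.04 0 -0.2 0;0 0 0 0;0 0 0 0")

```text
time_s: 19.47
tcp_pos: [0.4778, 0.3204, 0.0105]
ee_rot: [[-0.998, -0.067, -0.003], [-0.067, 0.998, -0.003], [0.003, -0.003, -1.0]]
wrist_force: [-0.1, -0.6, 0.8]
gripper_width: 0.22
gripper_force: 30.0
```

Call:
move_arm(targets="0 0 0 0;0 0 0 0;0 0 0 0;0 0 0 0;0 0 0.3 0;0 0 0.6 0;0 0 1 0;0 0 1 0;0 0 1 0;0 0 1 0", gripper=36)

```text
time_s: 20.3
tcp_pos: [0.479, 0.3214, 0.1363]
ee_rot: [[-0.998, -0.067, 0.0], [-0.067, 0.998, 0.0], [-0.0, 0.0, -1.0]]
wrist_force: [0.8, -0.0, 0.1]
gripper_width: 0.415
gripper_force: 0.0
```

Call:
move_arm(targets="-0.3 0.9 1 0;-0.3 0.9 1 0;-0.3 0.9 1 0;-0.3 0.9 0.5 0;-0.3 0.9 0 0;-0.3 0.9 0 0;-0.3 0.9 0 0;-0.3 0.9 0 0;0 0 0 0;0 0 0 0")

```text
time_s: 21.13
tcp_pos: [0.4184, 0.5022, 0.2219]
ee_rot: [[-0.998, -0.069, -0.0], [-0.069, 0.998, -0.0], [0.0, -0.0, -1.0]]
wrist_force: [-0.8, -0.5, 0.6]
gripper_width: 0.412
gripper_force: 0.0
```

```bash
python3 - <<'E'
from h import *
s=sense(); p=np.array(s["tcp_pos"]); print(p.round(4),s["time_s"],np.round(s["wrist_force"],1))
S=grab("scene");Tp=grab("top")
z=lambda i:cv2.resize(i,(400,300),interpolation=cv2.INTER_CUBIC)
cv2.imwrite("pics/s9.png",np.vstack([np.hstack([z(S[0][210:330,400:560]),z(Tp[0][190:280,160:280])]),np.hstack([z(S[0][100:310,190:390]),z(Tp[0][100:290,270:480])])]))
E
```

```text
[0.4184 0.5022 0.2219] 21.1333 [-0.8 -0.5  0.6]
```

View pics/s9.png

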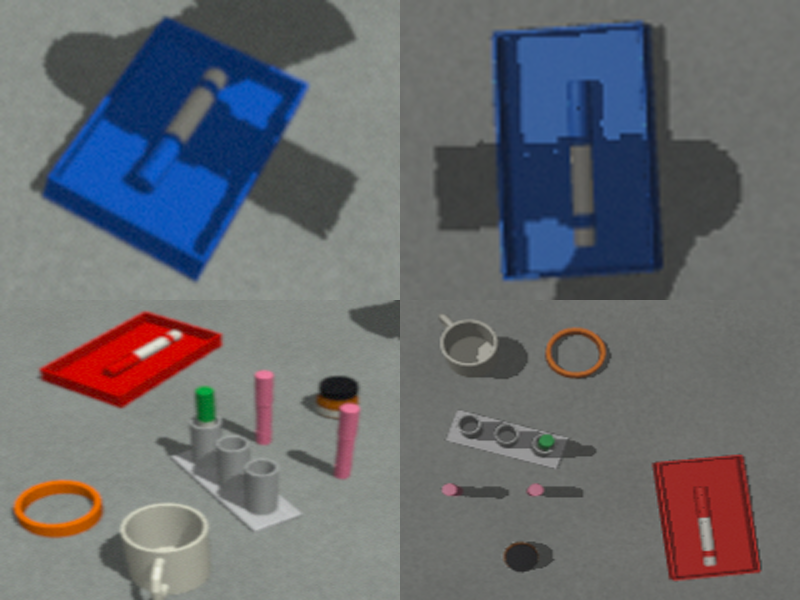

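The blue marker lies flat near the middle of the blue tray (upper panels, (180,130) and (580,165)). The red one lies flat in the red tray, and green, stand, mug, tape and jar are where they started. Handing in.

```bash
python3 -c "
from station import *
print(finish_job())"
```

```text
the job is handed in; nothing more can be done
None
```

The red and blue markers each lie flat in their own tray, and the last pictures show green, the stand, mug, tape and jar where they started; the job is handed in at about 21 s of 64 s, with no verdict shown.

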